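# Clamp the brass strip, stopping at the first slip of the screw's clutch

## Task

Two identical small screw presses stand on the bench; only one has a brass strip lying on its anvil. Clamp that strip: turn the press's thumbscrew clockwise (seen from above) until its slip clutch first gives, stop there with only a few degrees of slip (never as much as 25), and let go without turning back. Do not touch the other press and leave the strip where it lies.

Things in the scene. Friction and masses are not known exactly. Their poses are not given: they have to be found in the camera images.
- wing (a point): Thumbscrew of the press with the strip: upright flat steel wing 44 mm long, 12 thick, bare flats 30 high, above a 34 mm round hub, turning about the vertical. Point on the axis, 8 mm below the wing's top, 22 above the hub, 102 above the bench; x along the wing, y across it (pinch), z up. Clockwise from above tightens. It does not rise or sink. The grey press is 110 mm high, its foot 105 x 80.
- screw (a joint): Angle in rad of the screw and its 52 mm collar under the hub, growing clockwise from above; starts 0.05 to 0.80, drag 0.03 N m, feeds the shoe 4 mm per rad. At 1.15 the shoe is pressed on the strip and the collar stops dead. Turning the wing back, at any time, backs the screw off.
- clutch (a joint): Slip in rad of wing and hub on the collar, clockwise positive: 0 at the start and until the screw stops, then grows as the wing is turned on, at about 0.18 N m. Stays where it is left. The wing's whole turn is screw + clutch. A brass pointer on the collar's rim, 36 mm from the axis, is in line with one end of the wing until it slips.
- strip: Loose brass strip 18 x 120 x 5 mm lying on the anvil, 30 mm above the bench, sticking out 34 to 50 mm on both sides of the press's bridge; origin at the centre of its underside, length along its y axis. It marks the press to use.
- spare_press: The other press, exactly alike but with an empty anvil; not to be touched. Origin under its anvil at bench level (its wing's axis is z through it); its column stands on its +x side, away from the robot.
Mind the look-alikes: they are no part of the job. What is shaped like the part that bears wing but purple is not meant.

How it is judged (in metres and radians):
At the end, for the whole second after the job is handed in: The screw is within 0.08 rad of its stop (strip clamped), the clutch has slipped at least 0.035 rad (2 degrees) and less than 0.45 rad (26 degrees), and the strip lies still within 10 mm of where it was (value of joint screw above 1.07 rad and value of joint clutch between 0.035 and 0.45 rad and distance of strip from where it was at the start of the episode below 0.01 m and linear speed of strip below 0.02 m/s); the robot touches nothing.
It fails at once if the clutch slips 0.45 rad (26 degrees) or more (value of joint clutch above 0.45 rad).
It fails at once if the wing is forced backward past its loose end (clutch slipped 0.15 rad anticlockwise) (value of joint clutch below -0.15 rad).
It fails at once if the other press is touched (contact force between any of the fingers, the arm and spare_press above 1 N).
It also fails if it takes over 32 s, if anything falls off the work surface, if the arm or the gripper's body presses on something with over 40 N, if the wrist force passes 120 N, or if a joint passes its speed limit or range.

## Robot

A 7-joint arm with a two-finger parallel gripper is mounted at the origin on a cart in front of the work surface, level with it; the furniture and walls round the work are solid. World frame = base frame: x ahead of the robot, y to its left, z up, the work surface at z = 0. Lengths are in mm, angles in rad, forces in N, time in s.
With the tool pointing down it reaches from about 350 to 900 mm from the base axis. Payload 8.1 kg.
Tool frame: the origin (TCP) lies between the finger pads; the fingertips stand 8 mm ahead of it and the grasp point (between the pads) lies 11 mm behind it (r.tcp_to_tips is the distance from the TCP to the fingertips, in mm); z points along the fingers, y is the line along which they close (so a half turn about z gives the same grasp; the last joint's range is limited). The gripper opens to 85 mm and grips with 20 to 120 N. Pads are 22 mm wide; open, the fingers measure 114 mm over their backs; the gripper's body (76 mm by 85 mm) begins 54 mm behind the grasp point. The pads swing forward as they close: fully open they stand 13 mm farther back than shut.
Start: joints at [-1.205, 0.434, 0.025, 1.573, -0.012, 1.134, -0.075], TCP at [282.413, 557.57, 239.323] pointing down, gripper open.
Joint ranges: [-2.62, 2.62], [-0.44, 2.09], [-1.27, 1.32], [0.08, 2.57], [-1.32, 4.46], [0.12, 2], [-2.74, 2.74]. Speed limits (rad/s): [2.22, 2.22, 3.01, 3.01, 3.14, 3.14, 3.14].

## Interface

Orientations are given as a unit quaternion [x, y, z, w].
In Python, from workcell import r gives the robot as it stands.
- The arm moves only by the tool play_rows, never from a script. Its argument "targets" is a list of rows, each a list of 2 entries, a list of its own where there are three numbers: the shift along the tool's x, y, z in cm, then the turn about the tool's z in degrees. In form: [[[tx, ty, tz], roll], ...]. A call has exactly 8 rows; each row shifts and turns the commanded pose from where the row before left it, along the tool's axes as they then stand; what a row does not reach is not made up. A row lasts 1/8 s, in which the tool goes at most 62.5 mm and 10.7 degrees, less where a joint would pass 70% of its speed; a pose out of reach is approached as far as the arm can. A call is refused whole if a number of a shift passes 6.25 or a number of a turn 10.7, either way. A call with a gripper value outside its range is refused whole. "gripper" is the finger opening in cm, from 0 to 8.54, set as the call begins (left out, the last holds). The fingers move at their own pace and stop on an object; "newtons" is the grip in N (left out, the last holds). Time passes only in rows, so rows that do not move let the fingers close, or fill a call up. It gives the time, the measured TCP pose, the force, the opening and the grip force at its end, in the units of the state.
- r.get_obs(): the state, without advancing time (a new reading comes with each control period).
- r.get_image(name): name is "scene" or "top" or "wrist"; returns (picture, depth): 420x560x3 uint8, blue, green, red; 420x560 float32, mm along the optical axis (not along the pixel's ray), 0 where there is no reading.
- r.camera_model(name): a dict with "mtx" (3x3 intrinsics, pixels), "R" (3x3) and "t" (3): a world point X has camera coordinates R X + t. Camera axes: x right, y down, z forward; pixel columns grow to the right and rows downward; lengths in mm; the calibration is good to about 2 mm. A picture is of the moment at which its call begins: read the wrist's pose just before it. camera_model takes no time and is no camera call; for the wrist camera it gives the pose at the moment of the call.
- r.finish_job(): hands the job in; it is judged then, once.
Trained networks look in the newest picture that a camera, given by its name, has taken for a name from the list of things; names that differ only in an ending like _2 or _b are one class to them, and where a whole thing is asked for, a point or a joint stands for the part that bears it (a point fixed in the world has none). Each returns a list of dicts, best first, with "confidence" (0 to 1); they miss things now and then, are a little off and sometimes report something else, mostly with a low value. They report only what shows in the picture. A call takes as long as a camera call. They do not tell look-alikes from the thing itself.
- r.recognise(camera, thing): "at" ([x, y, z] in mm, in world coordinates, good to about 4 mm: the middle of the surface that is visible of it).
- r.regions_of(camera, thing): "mask" (420x560 bool, what is visible of it).
The state is a dict: "t": time; "q": joint angles; "joint_vel": joint speeds; "joint_torque": joint torques, N m; "ee_pos": TCP position; "orientation": TCP orientation; "contact_force": force on the tool from outside, world axes, zero at the start; "moment": the same for the moment, N m; "gripper_width": finger opening in mm; "grasp_force": force on a finger pad.
Only numpy, scipy, OpenCV 4.12 (cv2) and the standard library are available. Lean on these libraries where they do the work, as an engineer would, in place of code of your own. Each camera call takes 0.05 s, during which the arm holds its last target. There are 200 camera calls.

## Working session

There is one attempt and no reset: what is moved stays moved. The work goes in short steps, Python scripts to look and compute and a tool call to move; the robot and the scene stay as the last step left them, time stands still between calls to the robot, and variables do not carry over. Pictures are saved under pics/ and viewed, at most 10 in all, crops included, and the job is handed in when it is done.

Besides the shell and the picture viewer there is one more tool, called after "Call:" as name(argument=value, ...) on one line, values as JSON. play_rows: Moves the arm, as the interface text tells. Its arguments: {"type":"object","properties":{"targets":{"type":"array","items":{"type":"array"}},"gripper":{"type":"number"},"newtons":{"type":"number"}},"required":["targets"]}

```bash
mkdir -p pics; ls; cat > h.py <<'E'
import numpy as np, cv2
from workcell import r
def unproj(c,u,v,d):
    m=r.camera_model(c);K=m["mtx"];R=np.array(m["R"]);t=np.array(m["t"])
    p=np.linalg.inv(np.array(K))@np.array([u,v,1.])*d
    return R.T@(p-t)
def cloud(c,dep):
    m=r.camera_model(c);K=np.array(m["mtx"]);R=np.array(m["R"]);t=np.array(m["t"])
    v,u=np.mgrid[0:420,0:560]
    p=np.stack([(u-K[0,2])/K[0,0],(v-K[1,2])/K[1,1],np.ones_like(u)],-1)*dep[...,None]
    return (p-t)@R
def proj(c,X):
    m=r.camera_model(c);p=np.array(m["mtx"])@(np.array(m["R"])@np.array(X,float)+np.array(m["t"]));return p[:2]/p[2]
E
python3 - <<'E'
from h import *
a,da=r.get_image("scene");
for n in("wing","strip","spare_press"):
  print("scene",n,[(np.round(x["at"]),round(x["confidence"],2),np.round(proj("scene",x["at"]))) for x in r.recognise("scene",n)])
b,db=r.get_image("top")
for n in("wing","strip","spare_press"):
  print("top",n,[(np.round(x["at"]),round(x["confidence"],2),np.round(proj("top",x["at"]))) for x in r.recognise("top",n)])
np.savez("im.npz",a=a,da=da,b=b,db=db)
cv2.imwrite("pics/scene.png",a);cv2.imwrite("pics/top.png",b)
print(r.get_obs())
E
```

```text
pics
scene wing [(array([ 494., -273.,   98.]), 0.9, array([356., 271.])), (array([511., 103.,  96.]), 0.77, array([213., 176.]))]
scene strip [(array([511.,  93.,  34.]), 0.76, array([220., 197.]))]
scene spare_press [(array([ 484., -127.,   16.]), 0.93, array([291., 259.]))]
top wing [(array([ 505., -264.,  103.]), 0.59, array([378., 217.])), (array([517., 107., 104.]), 0.54, array([208., 212.]))]
top strip [(array([511.,  82.,  35.]), 0.6, array([223., 217.]))]
top spare_press [(array([ 500., -109.,   18.]), 0.87, array([305., 222.]))]
{'t': 0.4, 'q': array([-1.20460185,  0.43458866,  0.02498228,  1.57332327, -0.01160244,
        1.13399978, -0.07510035]), 'joint_vel': array([ 0.00150262, -0.00240165,  0.00049691,  0.00056707,  0.00102251,
       -0.00073941, -0.00046955]), 'joint_torque': array([-1.48874125e-03, -6.69586587e+01,  1.02259431e+00, -3.16159737e+01,
        1.54492393e-02,  5.27425625e-03,  2.54509195e-05]), 'ee_pos': array([282.37563944, 557.51041391, 239.21974776]), 'orientation': array([ 2.32291515e-01,  9.72646207e-01, -8.63479544e-05, -1.11598696e-05]), 'contact_force': array([ 0.67385834, -0.13945472, -0.03369999]), 'moment': array([ 0.03296357, -0.0488466 ,  0.02892384]), 'grasp_force': 0.0, 'gripper_width': 85.10339524774646}
```

View pics/scene.png

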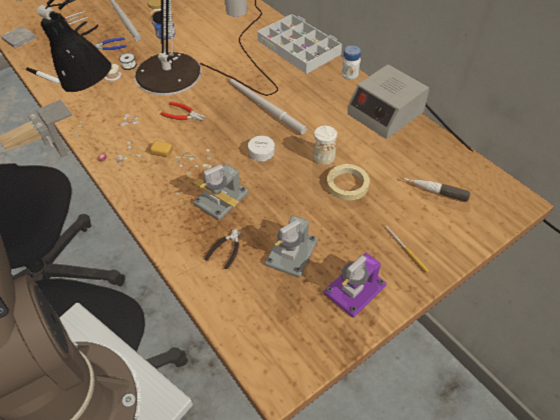

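View pics/top.png

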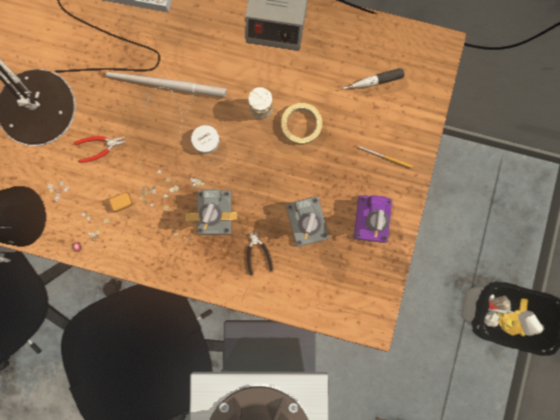

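Three presses: grey with a brass strip (scene 220,190; top 212,212), grey with an empty anvil = the spare (scene 292,245; top 308,222), and a purple look-alike (scene 356,280; top 373,218). The first fits, because it is the only one with the strip. I'll confirm it in a crop and measure the wing.

```bash
python3 - <<'E'
from h import *
z=np.load("im.npz")
A=cv2.resize(z["a"][150:230,180:270],None,fx=5,fy=5,interpolation=cv2.INTER_CUBIC)[:400,:395]
B=cv2.resize(z["b"][175:255,175:254],None,fx=5,fy=5,interpolation=cv2.INTER_CUBIC)
cv2.imwrite("pics/crop.png",np.hstack([A,B[:400,:395]]))
for c,d in(("top","db"),("scene","da")):
  P=cloud(c,z[d]).reshape(-1,3)
  s=P[(abs(P[:,0]-515)<45)&(abs(P[:,1]-105)<45)]
  w=s[(s[:,2]>95)&(s[:,2]<125)]
  print(c,len(w)); print(np.round(w[w[:,0]<545]).astype(int).tolist()[:70])
  m=r.camera_model(c);print(-np.array(m["R"]).T@m["t"])
E
```

```text
top 123
[[536, 106, 105], [536, 103, 111], [534, 105, 109], [534, 103, 108], [534, 101, 104], [534, 98, 109], [534, 96, 109], [531, 107, 111], [531, 105, 110], [532, 103, 107], [531, 100, 110], [531, 98, 110], [532, 96, 107], [532, 95, 101], [529, 107, 110], [529, 105, 108], [529, 102, 113], [530, 101, 105], [529, 98, 109], [529, 96, 111], [530, 95, 98], [527, 107, 109], [527, 105, 109], [527, 102, 111], [527, 101, 107], [527, 98, 109], [527, 96, 108], [528, 96, 96], [525, 110, 107], [525, 107, 109], [525, 105, 111], [525, 103, 108], [525, 100, 110], [525, 99, 105], [525, 97, 103], [523, 109, 109], [523, 107, 108], [522, 104, 113], [523, 103, 109], [523, 100, 109], [523, 98, 111], [523, 97, 100], [520, 109, 113], [520, 107, 110], [520, 104, 111], [521, 103, 107], [521, 101, 108], [521, 99, 105], [518, 111, 109], [518, 109, 108], [518, 106, 113], [518, 105, 110], [518, 103, 107], [518, 100, 110], [519, 100, 100], [516, 111, 109], [516, 109, 107], [516, 107, 108], [516, 105, 109], [516, 102, 113], [516, 100, 112], [514, 114, 104], [514, 111, 113], [514, 109, 112], [514, 107, 109], [514
[... 654 characters left out ...]
12], [521, 106, 112], [523, 105, 111], [525, 103, 110], [527, 103, 109], [528, 100, 110], [528, 98, 111], [532, 99, 108], [533, 97, 108], [509, 115, 113], [511, 114, 112], [511, 111, 114], [514, 111, 111], [514, 107, 114], [517, 108, 111], [515, 102, 116], [518, 103, 113], [522, 104, 109], [524, 102, 109], [524, 100, 111], [525, 98, 110], [529, 99, 107], [530, 97, 107], [533, 97, 104], [505, 117, 112], [506, 114, 113], [507, 113, 113], [510, 113, 111], [508, 108, 116], [511, 107, 114], [514, 109, 110], [514, 105, 112], [515, 103, 113], [517, 102, 112], [521, 103, 108], [520, 99, 111], [525, 102, 105], [525, 99, 107], [528, 98, 105], [530, 97, 104]]
[  -1.07777151 -494.23955054  934.48801139]
```

View pics/crop.png

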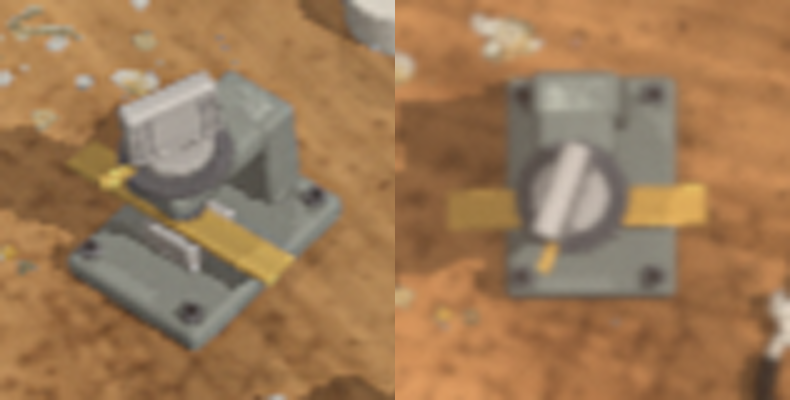

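The crop confirms it: the grey press has the strip across its anvil. In the right half the wing runs from (575,145) to (550,235), with the pointer at its lower end (548,258). The column is on the far side. Next I'll get the wing's axis and angle, and the shift to a viewing pose.

```bash
python3 - <<'E'
from h import *
z=np.load("im.npz")
for c,d in(("top","db"),("scene","da")):
  P=cloud(c,z[d]).reshape(-1,3)
  w=P[(abs(P[:,0]-513)<27)&(abs(P[:,1]-106)<27)&(P[:,2]>103)&(P[:,2]<120)].astype(np.float32)
  (cx,cy),(a,b),an=cv2.minAreaRect(w[:,:2].copy());print(c,len(w),cx,cy,a,b,an,w.mean(0))
  s=P[(abs(P[:,0]-575)<35)&(abs(P[:,1]-105)<35)&(P[:,2]>100)]
  if len(s): print("column",s.min(0),s.max(0))
# silhouette in top image by plane z=110
m=r.camera_model("top");K=np.array(m["mtx"]);R=np.array(m["R"]);t=np.array(m["t"]);C=-R.T@t
def onplane(u,v,h):
  d=R.T@np.linalg.inv(K)@[u,v,1.]; return C+d*(h-C[2])/d[2]
for u,v,h in((211.4,203.8,110),(206.,222.,110),(205.6,226.6,66)): print(onplane(u,v,h).round(1))
w=r.camera_model("wrist");R=np.array(w["R"]);o=r.get_obs()
print("cam",-R.T@w["t"]-o["ee_pos"],R[2],R[0],w["mtx"][0])
E
```

```text
top 111 514.882568359375 107.16204833984375 12.84228229522705 42.7927360534668 69.63156127929688 [515.02264  106.52866  108.891655]
scene 131 516.0911254882812 107.67413330078125 14.402607917785645 44.66753387451172 73.11559295654297 [514.5179 106.6972 110.0843]
[534.   99.6 110. ]
[494.2 110.8 110. ]
[486.7 118.1  66. ]
cam [-71.05447972  35.67319066 135.2511701 ] [ 0.2782669  -0.14269947 -0.94984441] [ 0.45258537  0.89172002 -0.00137754] [372.44290404   0.         276.46795265]
```

Call:
play_rows(targets=[[[-2.5, -1.8, 0], 0], [[-3.7, -2.7, 0], 0], [[-3.7, -2.7, 0], 0], [[-3.7, -2.7, 0], 0], [[-3.7, -2.7, 0], 0], [[-3.7, -2.7, 0], 0], [[-3.7, -2.7, 0], 0], [[-3.7, -2.7, 0], 0]], gripper=3.0, newtons=60)

```text
t: 1.4
ee_pos: [442.8, 243.3, 239.6]
orientation: [0.232, 0.973, 0.0, 0.0]
contact_force: [1.2, 0.8, 0.3]
gripper_width: 30.2
grasp_force: 0.0
```

Call:
play_rows(targets=[[[-3.7, -2.7, 0], 0], [[-3.7, -2.7, 0], 0], [[-3.7, -2.7, 0], 0], [[-1.6, -1.1, 0.5], 0], [[0, 0, 1], -2.5], [[0, 0, 1], -2.5], [[0, 0, 0.8], -2.5], [[0, 0, 0.5], -2.5]])

```text
t: 2.4
ee_pos: [513.8, 105.1, 201.0]
orientation: [0.146, 0.989, -0.0, -0.0]
contact_force: [-0.3, -0.5, 0.5]
gripper_width: 30.3
grasp_force: 0.0
```

```bash
cat > look.py <<'E'
import sys
from h import *
o=r.get_obs()
cm=r.camera_model("wrist");b,d=r.get_image("wrist")
cv2.imwrite(sys.argv[1],b)
P=cloud("wrist",d).reshape(-1,3)
w=P[(abs(P[:,0]-514)<28)&(abs(P[:,1]-106)<28)&(P[:,2]>103)&(P[:,2]<118)].astype(np.float32)
print(len(w))
if len(w)>20: print(cv2.minAreaRect(w[:,:2].copy()),w.mean(0))
print(o["t"],o["ee_pos"],o["orientation"],o["q"],o["moment"],o["contact_force"])
x=cv2.minAreaRect
for n in("wing",): print([(np.round(q["at"],1),q["confidence"]) for q in r.recognise("wrist",n)])
E
python3 look.py pics/w1.png
```

```text
1192
((515.9246826171875, 107.2702407836914), (12.256929397583008, 43.723304748535156), 70.57551574707031) [514.3773   107.650665 109.6742  ]
2.4 [513.7971768  105.09875959 200.98587886] [ 1.45932948e-01  9.89294474e-01 -2.95420261e-05 -1.31327935e-04] [-0.45137742  0.30895473  0.18895229  1.87936503 -0.06984585  0.95984896
  1.0468353 ] [-0.03600438 -0.02467458 -0.030481  ] [-0.34146713 -0.51397865  0.51165681]
[(array([516.7, 107.4, 111.3]), 0.61), (array([503.3, -96.7,  22.6]), 0.6)]
```

View pics/w1.png

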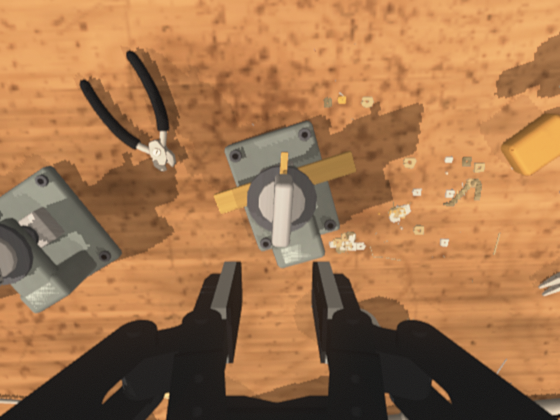

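The wrist view shows the wing at (283,208) and the pointer above it at (284,160), still in line with the wing. The fingers clear everything. I'll centre, turn 2.6° and go down.

Call:
play_rows(targets=[[[-0.1, 0.26, 0.5], 2.6], [[0, 0, 1.6], 0], [[0, 0, 1.8], 0], [[0, 0, 1.8], 0], [[0, 0, 1.8], 0], [[0, 0, 1.6], 0], [[0, 0, 1.2], 0], [[0, 0, 0.6], 0]])

```text
t: 3.5
ee_pos: [515.4, 107.2, 91.5]
orientation: [0.169, 0.986, -0.0, -0.0]
contact_force: [0.0, 0.3, 0.5]
gripper_width: 30.2
grasp_force: 0.0
```

```bash
python3 look.py pics/w2.png
```

```text
5413
((511.3500671386719, 106.89013671875), (44.89757537841797, 41.27120590209961), 28.968778610229492) [511.65366  108.038025 110.010216]
3.5 [515.41406684 107.21014209  91.51345752] [ 1.69045860e-01  9.85608115e-01 -1.80189599e-04 -3.29751990e-04] [-0.43330849  0.45552659  0.1695765   1.98639886 -0.11418264  0.70932962
  1.03718866] [-0.0352219   0.01435731  0.0092363 ] [0.02797214 0.27556287 0.49176446]
[(array([513.4, 109.9, 111. ]), 0.69)]
```

View pics/w2.png

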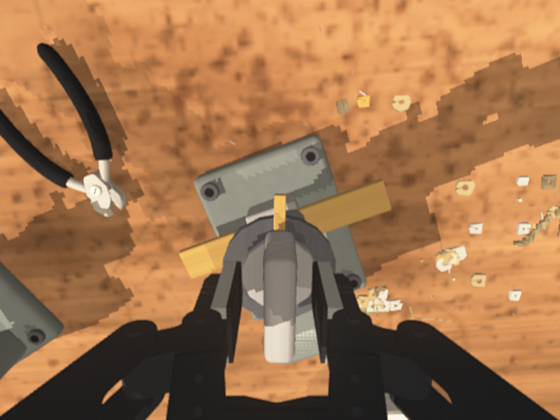

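The wing sits between the pads at (280,300). The pointer at (280,210) stays visible, so I can watch the slip directly. Closing.

Call:
play_rows(targets=[[[0, 0, 0], 0], [[0, 0, 0], 0], [[0, 0, 0], 0], [[0, 0, 0], 0], [[0, 0, 0], 0], [[0, 0, 0], 0], [[0, 0, 0], 0], [[0, 0, 0], 0]], gripper=0.0, newtons=60)

```text
t: 4.6
ee_pos: [516.2, 107.9, 92.9]
orientation: [0.169, 0.986, 0.001, 0.001]
contact_force: [-0.4, 3.4, 6.1]
gripper_width: 11.1
grasp_force: 60.0
```

```bash
cat > ptr.py <<'E'
from h import *
o=r.get_obs();b,d=r.get_image("wrist")
q=o["orientation"];yaw=np.degrees(2*np.arctan2(q[1],q[0]))
P=cloud("wrist",d)
# tool-frame coordinates, brass at collar height near radius 36
a=np.radians(yaw);tx=np.array([np.cos(a),np.sin(a)]);ty=np.array([np.sin(a),-np.cos(a)])
D=P[...,:2]-[515.6,107.3];X=D@tx;Y=D@ty;rad=np.hypot(X,Y)
h=cv2.cvtColor(b,cv2.COLOR_BGR2HSV)
m=(h[...,0]>12)&(h[...,0]<32)&(h[...,1]>110)&(h[...,2]>90)&(rad>24)&(rad<44)&(P[...,2]>50)&(P[...,2]<85)
print("t",o["t"],"yaw",round(yaw,2),"n",m.sum(),"ptr deg from tool x (cw+)",np.degrees(np.arctan2(Y[m],X[m]).mean()).round(2) if m.any() else None,"z",P[...,2][m].mean().round(1) if m.any() else None,"uv",np.argwhere(m).mean(0)[::-1].round(1) if m.any() else None)
print("M",o["moment"].round(3),"F",o["contact_force"].round(2),"w",o["gripper_width"],o["grasp_force"],"q7",o["q"][6],o["ee_pos"].round(1),o["joint_torque"].round(2))
cv2.imwrite("/tmp/p.png",b)
E
python3 ptr.py
```

```text
t 4.6 yaw 160.55 n 305 ptr deg from tool x (cw+) -0.4 z 76.5 uv [276.5 206.2]
M [ 0.64   0.08  -0.033] F [-0.43  3.38  6.06] w 11.117351118354101 59.989498257637024 q7 1.0369519479667133 [516.2 107.9  92.9] [ 1.680e+00 -5.557e+01  4.520e+00 -2.051e+01  7.200e-01  1.100e-01
 -1.000e-02]
```

Call:
play_rows(targets=[[[0, 0, -0.15], 1], [[0, 0, 0], 2.5], [[0, 0, 0], 2.5], [[0, 0, 0], 2.5], [[0, 0, 0], 2.5], [[0, 0, 0], 2.5], [[0, 0, 0], 2.5], [[0, 0, 0], 2.5]])

```text
t: 5.65
ee_pos: [516.0, 107.8, 93.1]
orientation: [0.326, 0.945, 0.0, 0.0]
contact_force: [5.8, 4.3, -11.4]
gripper_width: 10.8
grasp_force: 60.1
```

```bash
python3 ptr.py
```

```text
t 5.65 yaw 141.96 n 303 ptr deg from tool x (cw+) -0.82 z 76.6 uv [275.9 206.3]
M [ 9.830e-01 -1.161e+00 -1.000e-03] F [  5.79   4.34 -11.36] w 10.799077099781734 60.135632157325745 q7 0.7715581141505284 [516.  107.8  93.1] [  2.31 -62.85   5.99 -21.4    0.98   2.07   0.57]
```

Call:
play_rows(targets=[[[0, 0, 0.08], 2], [[0, 0, 0], 2], [[0, 0, 0], 2], [[0, 0, 0], 2], [[0, 0, 0], 2], [[0, 0, 0], 2], [[0, 0, 0], 2], [[0, 0, 0], 0]])

```text
t: 6.7
ee_pos: [516.0, 107.8, 93.0]
orientation: [0.439, 0.899, 0.0, 0.0]
contact_force: [3.6, 4.5, -3.6]
gripper_width: 11.0
grasp_force: 61.3
```

```bash
python3 ptr.py
```

```text
t 6.7 yaw 127.97 n 305 ptr deg from tool x (cw+) 0.25 z 76.6 uv [276.5 205.9]
M [ 0.922 -0.683  0.013] F [ 3.59  4.46 -3.58] w 11.037058457767525 61.34164810180664 q7 0.5744791618340792 [516.  107.8  93. ] [  1.85 -58.56   7.25 -20.39   0.96   1.25  -0.21]
```

Call:
play_rows(targets=[[[0, 0, 0], 1.5], [[0, 0, 0], 1.5], [[0, 0, 0], 1.5], [[0, 0, 0], 1.5], [[0, 0, 0], 1.5], [[0, 0, 0], 1.5], [[0, 0, 0], 1.5], [[0, 0, 0], 1.5]])

```text
t: 7.75
ee_pos: [515.9, 107.8, 93.0]
orientation: [0.53, 0.848, 0.0, 0.0]
contact_force: [4.0, 5.0, -3.4]
gripper_width: 10.7
grasp_force: 61.3
```

```bash
python3 ptr.py
```

```text
t 7.75 yaw 115.96 n 307 ptr deg from tool x (cw+) 1.54 z 76.7 uv [277.  205.4]
M [ 0.988 -0.659  0.12 ] F [ 4.03  4.99 -3.38] w 10.69137466611577 61.31445586681366 q7 0.40577589202490155 [515.9 107.8  93. ] [  2.35 -58.16   7.91 -20.33   1.05   1.14   0.28]
```

Call:
play_rows(targets=[[[0, 0, 0], 1.5], [[0, 0, 0], 1.5], [[0, 0, 0], 1.5], [[0, 0, 0], 1.5], [[0, 0, 0], 1.5], [[0, 0, 0], 1.5], [[0, 0, 0], 1.5], [[0, 0, 0], 1.5]])

```text
t: 8.8
ee_pos: [515.9, 107.8, 93.0]
orientation: [0.616, 0.788, 0.0, 0.0]
contact_force: [3.8, 4.2, -4.0]
gripper_width: 10.7
grasp_force: 61.3
```

```bash
python3 ptr.py
```

```text
t 8.8 yaw 103.97 n 316 ptr deg from tool x (cw+) -8.82 z 76.7 uv [264.2 206.2]
M [ 0.95  -0.602  0.176] F [ 3.78  4.19 -3.96] w 10.697610923294654 61.30308508872986 q7 0.23837411814080195 [515.9 107.8  93. ] [  2.4  -57.65   8.81 -20.21   0.99   1.04   0.17]
```

The pointer has moved from u≈277 to 264, about 10° behind the wing, and Mz reads 0.176 N m. The screw is at its stop and the clutch has slipped about 0.17 rad. Releasing with a small opening, then going straight up.

Call:
play_rows(targets=[[[0, 0, 0], 0], [[0, 0, 0], 0], [[0, 0, 0], 0], [[0, 0, 0], 0], [[0, 0, 0], 0], [[0, 0, 0], 0], [[0, 0, 0], 0], [[0, 0, 0], 0]], gripper=2.5)

```text
t: 9.85
ee_pos: [515.7, 107.3, 93.0]
orientation: [0.615, 0.788, 0.0, -0.0]
contact_force: [0.2, 0.8, 0.5]
gripper_width: 25.1
grasp_force: 0.0
```

Call:
play_rows(targets=[[[0, 0, -0.5], 0], [[0, 0, -1], 0], [[0, 0, -1.5], 0], [[0, 0, -2], 0], [[0, 0, -2], 0], [[0, 0, -2], 0], [[0, 0, -1.5], 0], [[0, 0, -0.5], 0]])

```text
t: 10.85
ee_pos: [516.1, 107.4, 204.3]
orientation: [0.615, 0.788, 0.001, 0.0]
contact_force: [0.1, 0.3, -0.0]
gripper_width: 25.0
grasp_force: 0.0
```

```bash
python3 ptr.py; python3 look.py pics/w3.png; python3 -c "
from h import *
b,_=r.get_image('top');print([(np.round(x['at']),x['confidence']) for x in r.recognise('top','strip')])"
```

```text
t 10.85 yaw 104.04 n 127 ptr deg from tool x (cw+) -23.82 z 76.6 uv [265.1 163.9]
M [ 0.045 -0.034 -0.021] F [ 0.1   0.29 -0.03] w 25.031131046130252 0.0 q7 0.14560583213303047 [516.1 107.4 204.3] [ 1.200e-01 -5.072e+01  5.840e+00 -2.866e+01  5.000e-02  6.000e-02
 -3.000e-02]
1163
((515.98974609375, 107.46966552734375), (12.280013084411621, 43.63706970214844), 18.232202529907227) [515.5393  108.70163 109.4755 ]
10.9 [516.04711708 107.44740918 204.18929573] [6.15387924e-01 7.88224012e-01 7.10837145e-04 3.21935500e-04] [-0.70372413  0.32757084  0.51712216  1.89007854 -0.19433654  0.97165821
  0.14558876] [-0.00155036 -0.03991063 -0.06314571] [ 0.3055228  -0.42754087 -0.10705844]
[(array([520. , 108.3, 111.2]), 0.91)]
[(array([512.,  71.,  34.]), 0.68)]
```

View pics/w3.png

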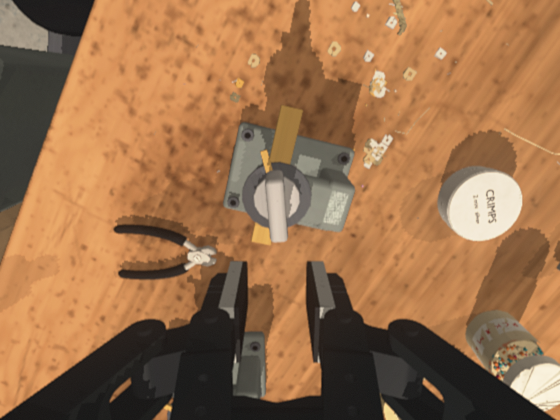

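```bash
cat > slip.py <<'E'
from h import *
from scipy.spatial.transform import Rotation as Ro
o=r.get_obs();m=r.camera_model("wrist");K=np.array(m["mtx"])
T=Ro.from_quat(o["orientation"]).as_matrix();Rc=np.array(m["R"]);C=-Rc.T@m["t"]
A=Rc@T; off=T.T@(C-o["ee_pos"])
now,_=r.get_image("wrist");cv2.imwrite("/tmp/now.png",now)
for f,p,q in(("pics/w1.png",[513.797,105.099,200.986],[.145933,.989294,0,0]),("pics/w2.png",[515.414,107.21,91.51],[.169046,.985608,0,0]),("/tmp/now.png",o["ee_pos"],o["orientation"])):
  T2=Ro.from_quat(q).as_matrix();R=A@T2.T;c=np.array(p)+T2@off
  b=cv2.imread(f);h=cv2.cvtColor(b,cv2.COLOR_BGR2HSV)
  v,u=np.mgrid[0:420,0:560];d=np.stack([u,v,np.ones_like(u)],-1)@np.linalg.inv(K).T@R
  def pl(z): return (c+d*((z-c[2])/d[...,2])[...,None])[...,:2]-[515.8,107.4]
  X=pl(72);rad=np.hypot(*np.moveaxis(X,-1,0));ang=np.degrees(np.arctan2(X[...,1],X[...,0]))
  m=(h[...,0]>12)&(h[...,0]<32)&(h[...,1]>120)&(h[...,2]>90)
  rows=[(lo,int((k:=m&(rad>=lo)&(rad<lo+2)&(ang>95)&(ang<180)).sum()),np.median(ang[k]).round(1) if k.any() else None) for lo in(26,28,30,32,34,36,38)]
  print(f,rows)
E
python3 slip.py
python3 - <<'E'
import cv2,numpy as np
a=cv2.imread("pics/w1.png")[140:270,210:350];b=cv2.imread("pics/w3.png")[130:260,210:350]
cv2.imwrite("pics/cmp.png",cv2.resize(np.hstack([a,b[:,:]]),None,fx=2.8,fy=2.8,interpolation=cv2.INTER_CUBIC))
E
```

```text
pics/w1.png [(26, 85, np.float64(120.6)), (28, 83, np.float64(118.4)), (30, 81, np.float64(115.6)), (32, 82, np.float64(115.0)), (34, 68, np.float64(109.5)), (36, 61, np.float64(108.0)), (38, 60, np.float64(106.9))]
pics/w2.png [(26, 172, np.float64(127.8)), (28, 211, np.float64(129.0)), (30, 222, np.float64(127.8)), (32, 220, np.float64(124.5)), (34, 174, np.float64(119.1)), (36, 177, np.float64(115.1)), (38, 211, np.float64(111.6))]
/tmp/now.png [(26, 57, np.float64(109.1)), (28, 58, np.float64(109.4)), (30, 54, np.float64(107.8)), (32, 50, np.float64(108.1)), (34, 50, np.float64(104.4)), (36, 36, np.float64(102.1)), (38, 66, np.float64(107.0))]
```

View pics/cmp.png

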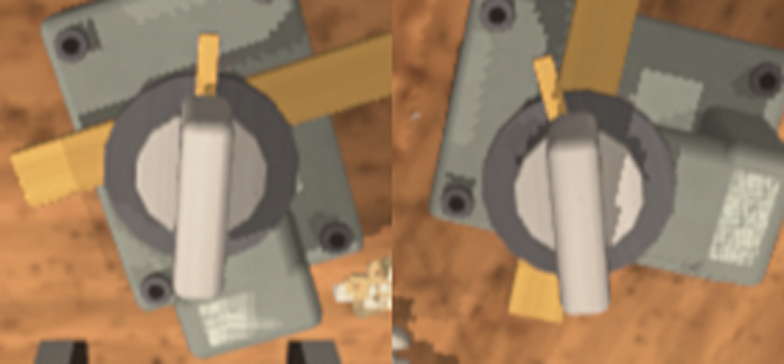

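```bash
cp /tmp/p.png /tmp/p_now.png; python3 - <<'E'
s=open("slip.py").read()
s=s[:s.index("  X=pl(72)")].replace('(("pics/w1.png"','((("pics/w1.png")').replace("[.145933,.989294,0,0]),","[.145933,.989294,0,0]),")
s+='''
  X=pl(76.6);rad=np.hypot(X[...,0],X[...,1])
  m=((h[...,0]>12)&(h[...,0]<32)&(h[...,1]>120)&(h[...,2]>120)&(rad<48)&(rad>20)).astype(np.uint8)
  n,l,st,ce=cv2.connectedComponentsWithStats(m,connectivity=4)
  yaw=np.degrees(2*np.arctan2(q[1],q[0]))
  for i in range(1,n):
    if st[i,4]>25:
      k=l==i;pp=X[k].mean(0);print(f,"uv",ce[i].round(1),st[i,4],"pos",pp.round(1),"r",np.hypot(*pp).round(1),"ang",np.degrees(np.arctan2(pp[1],pp[0])).round(1),"yaw",yaw.round(1))
  Y=pl(110);g=(h[...,1]<50)&(h[...,2]>165)&(np.hypot(Y[...,0],Y[...,1])<25)
  n,l,st,ce=cv2.connectedComponentsWithStats(g.astype(np.uint8));i=1+st[1:,4].argmax()
  print(" wing",st[i,4],cv2.minAreaRect(Y[l==i].astype(np.float32)))
'''
open("slip2.py","w").write(s)
E
python3 slip2.py
```

```text
pics/w1.png uv [321.9 169.2] 764 pos [-13.  35.] r 37.3 ang 110.5 yaw 163.2
pics/w1.png uv [283.6 162.4] 151 pos [-25.7  10.3] r 27.6 ang 158.2 yaw 163.2
pics/w1.png uv [235.5 212.1] 2225 pos [  0.1 -34.3] r 34.3 ang -89.8 yaw 163.2
pics/w1.png uv [339.1 198.4] 312 pos [11.6 41.4] r 43.0 ang 74.3 yaw 163.2
pics/w1.png uv [326.4 236.6] 82 pos [38.1 25.1] r 45.6 ang 33.3 yaw 163.2
 wing 1507 ((0.9957275390625, -1.8536529541015625), (22.035423278808594, 47.536224365234375), 82.65892028808594)
pics/w2.png uv [350.8 229.9] 3352 pos [-7.2 36.8] r 37.5 ang 101.0 yaw 160.5
pics/w2.png uv [279.3 211.1] 404 pos [-26.   10.3] r 28.0 ang 158.3 yaw 160.5
pics/w2.png uv [195.1 254.3] 3876 pos [-19.1 -31.7] r 37.0 ang -121.1 yaw 160.5
pics/w2.png uv [249.6 334.8] 993 pos [ 28.5 -23.9] r 37.2 ang -40.0 yaw 160.5
 wing 1764 ((12.856954574584961, 0.10739517211914062), (21.214719772338867, 18.48796272277832), 89.26636505126953)
/tmp/now.png uv [281.  149.7] 826 pos [-6.  34.5] r 35.1 ang 99.9 yaw 104.0
/tmp/now.png uv [257.2 224.1] 3229 pos [ -9.1 -24.3] r 26.0 ang -110.5 yaw 104.0
 wing 958 ((0.5831925868988037, -0.12053298950195312), (10.46251106262207, 40.94524002075195), 18.588525772094727)
```

```bash
python3 - <<'E'
s=open("slip2.py").read()
s=s.replace('<48)&(rad>20)','<37)&(rad>20)&(X@np.array([-np.sin(np.radians(104)),np.cos(np.radians(104))])>(0 if "now" in f else -99))')
# direct: hand picked mids and brightest-pixel rows in the band
s+='''
  for band in ([(150,172,255,272)] if "now" in f else [(150,174,275,292)] if "w1" in f else []):
    r0,r1,c0,c1=band
    for z in (66,70,76.6):
      Z=pl(z);out=[]
      for row in range(r0,r1,3):
        cols=[cc for cc in range(c0,c1) if h[row,cc,1]>140 and h[row,cc,2]>185]
        if len(cols)>2:
          u0=np.mean(cols);p=Z[row,int(round(u0))];out.append((row,round(u0,1),len(cols),np.hypot(*p).round(1),np.degrees(np.arctan2(p[1],p[0])).round(1)))
      print(f,z,[tuple(map(float,k)) for k in out])
'''
open("slip3.py","w").write(s)
E
python3 slip3.py | grep -v pos
```

```text
wing 1507 ((0.9511356353759766, -1.8408823013305664), (22.033935546875, 47.533302307128906), 82.6661605834961)
pics/w1.png 66 [(153.0, 284.5, 6.0, 32.5, 158.1), (156.0, 284.5, 6.0, 30.3, 157.8), (159.0, 284.0, 7.0, 28.1, 157.3), (162.0, 283.5, 6.0, 25.9, 156.8), (165.0, 283.5, 6.0, 23.7, 156.1), (168.0, 283.5, 6.0, 21.4, 155.3), (171.0, 281.0, 3.0, 19.0, 161.0)]
pics/w1.png 70 [(153.0, 284.5, 6.0, 33.2, 158.4), (156.0, 284.5, 6.0, 31.1, 158.0), (159.0, 284.0, 7.0, 28.9, 157.6), (162.0, 283.5, 6.0, 26.7, 157.1), (165.0, 283.5, 6.0, 24.5, 156.6), (168.0, 283.5, 6.0, 22.3, 155.9), (171.0, 281.0, 3.0, 19.9, 161.3)]
pics/w1.png 76.6 [(153.0, 284.5, 6.0, 34.4, 158.8), (156.0, 284.5, 6.0, 32.3, 158.5), (159.0, 284.0, 7.0, 30.1, 158.1), (162.0, 283.5, 6.0, 28.0, 157.7), (165.0, 283.5, 6.0, 25.9, 157.2), (168.0, 283.5, 6.0, 23.7, 156.6), (171.0, 281.0, 3.0, 21.4, 161.6)]
 wing 1764 ((12.805086135864258, 0.13192367553710938), (21.212417602539062, 18.485734939575195), 89.27600860595703)
 wing 953 ((0.5648221969604492, -0.12036705017089844), (10.470010757446289, 40.854156494140625), 18.50330352783203)
/tmp/now.png 66 [(153.0, 265.5, 6.0, 31.9, 119.0), (156.0, 266.0, 7.0, 29.7, 120.2), (159.0, 266.5, 6.0, 27.6, 121.5), (162.0, 266.5, 4.0, 25.5, 123.1), (165.0, 268.0, 5.0, 22.9, 121.4), (168.0, 268.5, 4.0, 20.7, 123.4)]
/tmp/now.png 70 [(153.0, 265.5, 6.0, 32.5, 118.5), (156.0, 266.0, 7.0, 30.4, 119.6), (159.0, 266.5, 6.0, 28.3, 120.8), (162.0, 266.5, 4.0, 26.2, 122.2), (165.0, 268.0, 5.0, 23.7, 120.6), (168.0, 268.5, 4.0, 21.5, 122.3)]
/tmp/now.png 76.6 [(153.0, 265.5, 6.0, 33.6, 117.7), (156.0, 266.0, 7.0, 31.6, 118.6), (159.0, 266.5, 6.0, 29.5, 119.7), (162.0, 266.5, 4.0, 27.4, 121.0), (165.0, 268.0, 5.0, 25.0, 119.3), (168.0, 268.5, 4.0, 22.9, 120.8)]
```

Slip reads about 10 to 12°, but the wing stands 4° behind the tool. I'll go down again, open, at the same pose and compare the pointer directly with the in-grip reading, to see whether releasing backed the screw off.

Call:
play_rows(targets=[[[0, 0, 0.5], 0], [[0, 0, 1.6], 0], [[0, 0, 1.8], 0], [[0, 0, 1.8], 0], [[0, 0, 1.8], 0], [[0, 0, 1.6], 0], [[0, 0, 1.3], 0], [[0, 0, 0.7], 0]])

```text
t: 12.25
ee_pos: [515.4, 107.2, 91.1]
orientation: [0.615, 0.788, -0.0, -0.0]
contact_force: [0.1, -0.1, -0.2]
gripper_width: 24.8
grasp_force: 0.0
```

```bash
python3 ptr.py; cp /tmp/p.png pics/w4.png
```

```text
t 12.25 yaw 104.03 n 343 ptr deg from tool x (cw+) -17.44 z 76.3 uv [260.2 212.1]
M [-0.073 -0.028  0.018] F [ 0.14 -0.09 -0.22] w 24.806845601487815 0.0 q7 0.24331989951217864 [515.4 107.2  91.1] [-2.900e-01 -5.692e+01  7.000e+00 -2.188e+01  7.000e-02  1.200e-01
 -4.000e-02]
```

View pics/w4.png

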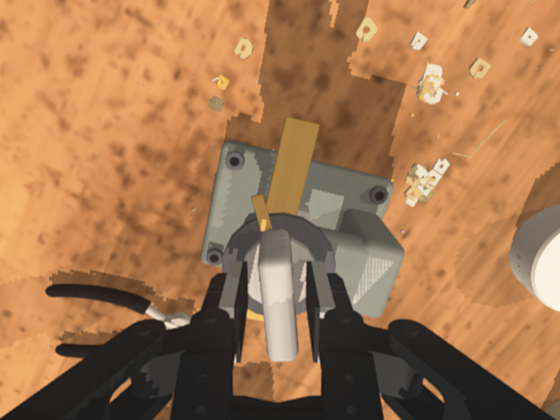

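The release seems to have backed the wing a few degrees: the pointer is about 3° behind its in-grip place, which is marginal. To fix it I'll set the fingers loosely at 16 mm, raise 2 mm and push the wing clockwise with the pad edges. Then backing the tool off can't drag the wing.

Call:
play_rows(targets=[[[0, 0, -0.2], 0], [[0, 0.05, 0], 0], [[0, 0, 0], 0], [[0, 0, 0], 0], [[0, 0, 0], 1], [[0, 0, 0], 1], [[0, 0, 0], 1], [[0, 0, 0], 1]], gripper=1.6, newtons=60)

```text
t: 13.3
ee_pos: [516.1, 107.4, 94.0]
orientation: [0.643, 0.766, -0.0, -0.0]
contact_force: [0.5, 0.6, -0.1]
gripper_width: 15.7
grasp_force: 0.0
```

```bash
cat >> ptr.py <<'E'
w=P[(abs(P[:,:,0]-515.8)<26)&(abs(P[:,:,1]-107.4)<26)&(P[:,:,2]>104)&(P[:,:,2]<114)&(h[...,1]<60)&(h[...,2]>140)]
wt=np.stack([(w[:,:2]-[515.8,107.4])@tx,(w[:,:2]-[515.8,107.4])@ty],1).astype(np.float32)
if len(wt)>50: print("wing n",len(wt),cv2.minAreaRect(wt),"fit",np.polyfit(wt[:,0],wt[:,1],1).round(3))
E
python3 ptr.py
```

```text
t 13.3 yaw 99.97 n 312 ptr deg from tool x (cw+) -17.79 z 76.7 uv [254.  207.9]
M [-0.008  0.012 -0.022] F [ 0.46  0.63 -0.11] w 15.74830748023412 0.0 q7 0.18435530141830214 [516.1 107.4  94. ] [ 2.300e-01 -5.668e+01  7.110e+00 -2.217e+01  7.000e-02 -1.000e-02
  2.300e-01]
wing n 2822 ((0.14887428283691406, 0.29006385803222656), (11.517698287963867, 42.9492073059082), 82.13774108886719) fit [-0.119  0.702]
```

Call:
play_rows(targets=[[[0, 0, 0], 1], [[0, 0, 0], 1], [[0, 0, 0], 1], [[0, 0, 0], 1], [[0, 0, 0], 1], [[0, 0, 0], 0.5], [[0, 0, 0], 0.5], [[0, 0, 0], 0.5]])

```text
t: 14.35
ee_pos: [516.2, 107.5, 94.0]
orientation: [0.685, 0.728, 0.0, 0.0]
contact_force: [0.3, 1.4, -0.3]
gripper_width: 15.8
grasp_force: 2.8
```

```bash
python3 ptr.py
```

```text
t 14.35 yaw 93.51 n 321 ptr deg from tool x (cw+) -20.32 z 76.5 uv [251.8 209.7]
M [ 0.179 -0.116  0.075] F [ 0.32  1.43 -0.34] w 15.830206586561854 2.80900422250852 q7 0.09474230682095348 [516.2 107.5  94. ] [ 5.400e-01 -5.635e+01  8.060e+00 -2.169e+01  1.600e-01  1.400e-01
  2.000e-02]
wing n 2895 ((0.4860801696777344, 0.3776254653930664), (11.426011085510254, 42.52174758911133), 79.99629974365234) fit [-0.163  0.677]
```

The wing (107.9→103.5°) and the pointer (117.8→113.8°) moved together, so the screw had indeed backed off about 4°. Pushing on.

Call:
play_rows(targets=[[[0, 0, 0], 0.5], [[0, 0, 0], 0.5], [[0, 0, 0], 0.5], [[0, 0, 0], 0.5], [[0, 0, 0], 0.5], [[0, 0, 0], 0.5], [[0, 0, 0], 0.5], [[0, 0, 0], 0.5]])

```text
t: 15.4
ee_pos: [516.1, 107.4, 94.0]
orientation: [0.71, 0.704, -0.0, -0.0]
contact_force: [0.6, 0.7, 0.4]
gripper_width: 16.0
grasp_force: 5.7
```

```bash
python3 ptr.py
```

```text
t 15.4 yaw 89.5 n 317 ptr deg from tool x (cw+) -22.61 z 76.7 uv [247.5 210.3]
M [ 0.277 -0.1    0.171] F [0.65 0.68 0.42] w 15.988507693901731 5.675204792059958 q7 0.039303587087992885 [516.1 107.4  94. ] [  0.73 -55.94   8.49 -21.54   0.14   0.07  -0.06]
wing n 2851 ((0.38117027282714844, 0.5318784713745117), (11.378457069396973, 42.46055221557617), 79.13009643554688) fit [-0.166  0.737]
```

Mz is 0.17 N m and the clutch is slipping (about 12° in total). One small push more, then I'll back the tool off to the middle of its play.

Call:
play_rows(targets=[[[0, 0, 0], 0.5], [[0, 0, 0], 0.5], [[0, 0, 0], 0.5], [[0, 0, 0], 0], [[0, 0, 0], -3], [[0, 0, 0], -4], [[0, 0, 0], -3], [[0, 0, 0], 0]])

```text
t: 16.45
ee_pos: [516.0, 107.1, 94.0]
orientation: [0.656, 0.755, -0.0, -0.0]
contact_force: [-0.5, -0.6, 0.2]
gripper_width: 15.8
grasp_force: 0.0
```

```bash
python3 ptr.py
```

```text
t 16.45 yaw 97.98 n 316 ptr deg from tool x (cw+) -17.6 z 76.6 uv [254.4 208.7]
M [ 0.023 -0.023  0.025] F [-0.52 -0.56  0.18] w 15.779536691005 0.0 q7 0.15713328451096226 [516.  107.1  94. ] [ 1.000e-01 -5.659e+01  7.220e+00 -2.215e+01  1.200e-01 -1.000e-02
  4.700e-01]
wing n 2916 ((0.4611167907714844, 0.23114824295043945), (11.76837158203125, 42.91384506225586), 86.53105926513672) fit [-0.06   0.531]
```

Call:
play_rows(targets=[[[0, 0, -0.5], 0], [[0, 0, -1], 0], [[0, 0, -1.5], 0], [[0, 0, -2], 0], [[0, 0, -2], 0], [[0, 0, -2], -2], [[0, 0, -1.5], -2], [[0, 0, -0.5], -2]])

```text
t: 17.5
ee_pos: [516.6, 107.6, 205.3]
orientation: [0.615, 0.789, 0.001, 0.0]
contact_force: [-0.5, -0.1, 0.0]
gripper_width: 15.9
grasp_force: 0.0
```

```bash
sed -i 's/(150,172,255,272)/(144,172,250,276)/' slip3.py; python3 look.py pics/w5.png; python3 ptr.py|grep wing; python3 slip3.py | grep -v pos|tail -4
python3 - <<'E'
import cv2,numpy as np
a=cv2.imread("pics/w3.png")[130:260,210:350];b=cv2.imread("pics/w5.png")[130:260,210:350]
cv2.imwrite("pics/cmp2.png",cv2.resize(np.hstack([a,b[:,:]]),None,fx=2.8,fy=2.8,interpolation=cv2.INTER_CUBIC))
E
```

```text
1163
((516.1950073242188, 107.64440155029297), (12.249151229858398, 43.36278533935547), 12.47519588470459) [515.8559  108.87179 110.10409]
17.5 [516.62518388 107.58134583 205.33340979] [6.14640293e-01 7.88806920e-01 8.71758418e-04 4.40196313e-04] [-0.71232632  0.32827458  0.52895076  1.88823212 -0.19844691  0.97468696
  0.15208917] [-0.04698891 -0.02181453  0.02242608] [-0.45630388 -0.13089404  0.03669956]
[(array([517.5, 107.3, 109.8]), 0.95)]
wing n 1046 ((-0.19164276123046875, 0.05886030197143555), (42.06193923950195, 11.941142082214355), 1.5090866088867188) fit [0.032 0.122]
 wing 938 ((0.6789116859436035, -0.1609020233154297), (10.309738159179688, 40.87871551513672), 12.317829132080078)
/tmp/now.png 66 [(153.0, 265.5, 6.0, 31.5, 117.6), (156.0, 266.5, 6.0, 29.4, 118.7), (159.0, 267.0, 7.0, 27.0, 118.4), (162.0, 267.5, 6.0, 24.6, 118.1), (165.0, 268.0, 5.0, 22.5, 119.6), (168.0, 269.0, 5.0, 20.1, 119.3)]
/tmp/now.png 70 [(153.0, 265.5, 6.0, 32.2, 117.1), (156.0, 266.5, 6.0, 30.1, 118.1), (159.0, 267.0, 7.0, 27.7, 117.8), (162.0, 267.5, 6.0, 25.4, 117.5), (165.0, 268.0, 5.0, 23.3, 118.8), (168.0, 269.0, 5.0, 20.9, 118.4)]
/tmp/now.png 76.6 [(153.0, 265.5, 6.0, 33.3, 116.4), (156.0, 266.5, 6.0, 31.2, 117.2), (159.0, 267.0, 7.0, 29.0, 116.9), (162.0, 267.5, 6.0, 26.7, 116.5), (165.0, 268.0, 5.0, 24.6, 117.6), (168.0, 269.0, 5.0, 22.3, 117.2)]
```

View pics/cmp2.png

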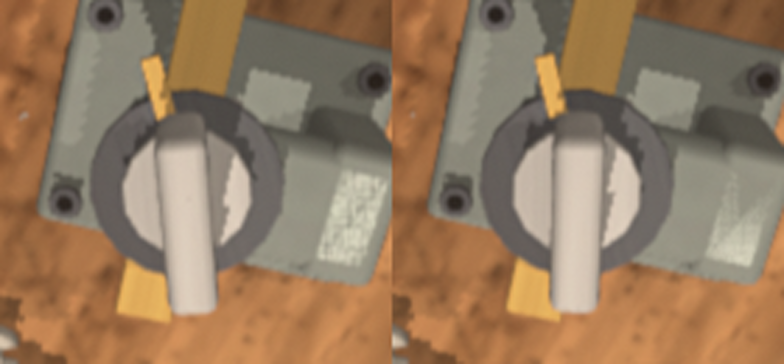

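```bash
python3 -c "
from workcell import r
print(r.finish_job())"
```

```text
the job is handed in; nothing more can be done
None
```

I handed the job in with the strip clamped: the clutch has slipped about 14°, the wing is free and the fingers are clear above it. The first release left the wing about 4° back, so I pushed it on to the stop again. By my camera estimate the screw now rests at its stop within the 0.08 rad allowed. The hand-in returned no verdict.

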